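# Free the new gearmotor from its transit cradle

### The arm

A 7-joint arm with a two-finger parallel gripper is mounted at the origin on a cart in front of the work surface, level with it; the furniture and walls round the work are solid. World frame = base frame: x ahead of the robot, y to its left, z up, the work surface at z = 0. Lengths are in m, angles in rad, forces in N, time in s.
With the tool pointing down it reaches from about 0.35 to 0.9 m from the base axis. Payload 8.1 kg.
Tool frame: the origin (TCP) lies between the finger pads; the fingertips stand ahead of it and the grasp point (between the pads) is the TCP (arm.nose_length is the z of the fingertips in the tool frame, in m); z points along the fingers, y is the line along which they close (so a half turn about z gives the same grasp; the last joint's range is limited). The gripper opens to 92 mm and grips with 3 to 60 N. Pads are 19 mm wide; open, the fingers measure 130 mm over their backs; the gripper's body (75 mm by 190 mm) begins 47 mm behind the grasp point.
Start: joints at [-0.103, 0.434, 0.025, 1.573, -0.012, 1.134, -0.075], TCP at [0.625, -0, 0.246] pointing down, gripper open.
Joint ranges: [-2.62, 2.62], [-0.44, 2.09], [-1.27, 1.32], [0.08, 2.57], [-1.32, 4.46], [0.12, 2], [-2.74, 2.74]. Speed limits (rad/s): [2.22, 2.22, 3.01, 3.01, 3.14, 3.14, 3.14].

### API

Orientations are given as a rotation vector (axis times angle).
In Python, from cell import sensors, optics, arm gives the robot as it stands.
- The arm moves only by the tool arm_command, never from a script. Its argument "deltas" is one flat list of numbers, 7 for each row, row after row: the turn, a rotation vector about the world's x, y, z as a fraction of full scale, then the shift along the world's x, y, z as a fraction of full scale, then the finger opening in mm, from 0 to 91.8. In form: [wx, wy, wz, dx, dy, dz, fingers, wx, wy, wz, dx, dy, dz, fingers, ...]. A call has 1 to 20 rows; each row is the pose to reach, as a shift and turn from the pose commanded when the call began; what a row does not reach only later rows make up. Full scale, the value 1, is 1 m for a shift and 90 degrees for a turn. A row lasts 1/10 s, in which the tool goes at most 50 mm and 8.59 degrees, less where a joint would pass 70% of its speed; a pose out of reach is approached as far as the arm can. A call with a number of a shift or a turn outside -1 to 1 is refused whole. A call with a gripper value outside its range is refused whole. The fingers move at their own pace and stop on an object; "force" is the grip in N (left out, the last holds). Time passes only in rows, so rows that repeat a pose let the fingers close. It gives the time, the measured TCP pose, the force, the opening and the grip force at its end, in the units of the state.
- sensors.observe(): the state, without advancing time (a new reading comes with each control period).
- optics.get_image(name): name is "scene" or "side" or "wrist"; returns the picture (420x560x3 uint8, blue, green, red); there is no depth.
- optics.calibration(name): a dict with "camera_matrix" (3x3 intrinsics, pixels), "D" ([k1, k2, p1, p2, k3] as OpenCV has them; the pictures are not rectified), "rvec" (rotation vector, rad) and "tvec" (3), from world to camera coordinates, as OpenCV has them. Camera axes: x right, y down, z forward; pixel columns grow to the right and rows downward; lengths in m; the calibration is good to about 2 mm. A picture is of the moment at which its call begins: read the wrist's pose just before it. calibration takes no time and is no camera call; for the wrist camera it gives the pose at the moment of the call.
- arm.sign_off(): hands the job in; it is judged then, once.
The state is a dict: "clock": time; "joints": joint angles; "dq": joint speeds; "joint_efforts": joint torques, N m; "position": TCP position; "ee_rot": TCP orientation; "force": force on the tool from outside, world axes, zero at the start; "ft_torque": the same for the moment, N m; "width": opening from 0.0 (shut) to 1.0 (fully open); "gripper_force": force on a finger pad.
Only numpy, scipy, OpenCV 4.12 (cv2) and the standard library are available. Lean on these libraries where they do the work, as an engineer would, in place of code of your own. Each camera call takes 0.05 s, during which the arm holds its last target. There are 200 camera calls.

### The job

The new gearmotor has come in the slit carton on the bench: fold both long top flaps outward, well past upright, so that they are out of the way. Its gearbox is pinched tight in the transit cradle and a straight pull would bring the cradle up with it, so grip the motor and rock it to and fro along the carton's length, several good swings each way, easing it upward until it comes free and the cradle stays down in the carton. Finish while still holding the motor, at rest and upright, just clear of the cradle: a few centimetres above it, touching neither cradle nor carton.

Things in the scene. Friction and masses are not known exactly. Their poses are not given: they have to be found in the camera images.
- carton: Cardboard shipping carton, fixed on the bench, outside 210 (x) x 160 (y) x 130 mm high, inside 200 x 150 mm. Origin: centre of its underside, on the bench; x along its length, y across it towards the left flap, z up; rim at z = 130 mm. Its two short end flaps already hang outside the ends, reaching 41 mm beyond them, not above the rim.
- flap_left (a joint): Hinge of the long flap on the carton's +y side: 0 = flat over the opening, 1.57 = upright, more = folded outward (stop 3.5). Cardboard panel 206 x 74 x 4 mm; it starts at 0.9 to 1.2, leaning over the opening. The stiff fold (0.04 N m) keeps it where it is left. It can be pushed outward with the side of the closed fingers.
- flap_right (a joint): The same for the long flap on the carton's -y side.
- flap_left_hinge (a point): Middle of the left flap's hinge line, fixed to the carton at y = +77.5 mm, z = 131 mm of its frame; the hinge line runs along the carton's x, and the flap reaches 74 mm from it.
- flap_right_hinge (a point): Middle of the right flap's hinge line, at y = -77.5 mm, z = 131 mm of the carton's frame.
- gearmotor: New right-angle gearmotor, about 0.65 kg: aluminium gearbox block 56 (x) x 44 (y) x 42 mm high; above it an upright round grey motor can, diameter 40 mm, from z = 49 to 99 mm, black end cap to 110 mm. A shaft sticks out to x = 52 mm at z = 20 mm. Origin: centre of the block's underside, which stands 19 mm above the bench; z along the can, x along the carton's length.
- motor_grip (a point): Point on the motor can's axis, 88 mm above the gearmotor's underside and 23 mm below the carton's rim: where to grip it from above, fingers closing along the carton's length (gearmotor's x), with over 70 mm free on each side.
- cradle: Transit cradle, loose in the carton with 3 mm of play, 2.2 kg: steel base plate 194 x 144 x 10 mm with a 44 (x) x 30 x 4 mm plinth under the gearbox, beech rails up to 36 mm along its long sides. Origin: centre of the plate's underside, 5 mm above the bench as it lies; axes as the carton's. Pulling the motor straight up takes more force than the cradle weighs, so the cradle comes up with it.
- cheek_left: One of two sprung beech cheeks, 48 mm long in x, that press on the block's two y faces with about 32 N each, 16 to 32 mm above the plate's underside (the block must rise 18 mm to leave them). Nothing holds the block along x. Tilted by the gripper (tilting with it) some 7 degrees each way in the carton's x-z plane about the cheeks' middle (grip point +-9 mm), it walks up 2 mm a swing; the cradle stays down. Origin: middle of the pressing face.
Mind the look-alikes: they are no part of the job. What is shaped like the gearmotor but pink is not meant.

How it is judged:
By the outcome, as a careful person would: the job done as asked, in the order asked, and still so for the second after the job is handed in, while the arm keeps its last pose, push and grip.
It also fails if it takes over 67 s, if anything falls off the work surface, if the arm or the gripper's body presses on something with over 40 N, if the wrist force passes 120 N, or if a joint passes its speed limit or range.

## Working session

There is one attempt and no reset: what is moved stays moved. The work goes in short steps, Python scripts to look and compute and a tool call to move; the robot and the scene stay as the last step left them, time stands still between calls to the robot, and variables do not carry over. Pictures are saved under pics/ and viewed, at most 10 in all, crops included, and the job is handed in when it is done.

Besides the shell and the picture viewer there is one more tool, called after ">>>" by a JSON object that holds its "fn" and its "kwargs". arm_command: Moves the arm, as the interface text tells. Its arguments: {"type":"object","properties":{"deltas":{"type":"array","items":{"type":"number"}},"force":{"type":"number"}},"required":["deltas"]}

```bash
mkdir -p pics; ls; python3 - <<'E'
from cell import sensors, optics, arm
import cv2,numpy as np
s=sensors.observe(); print({k:np.round(v,3).tolist() for k,v in s.items()}, arm.nose_length)
a=optics.get_image("scene");b=optics.get_image("side");c=optics.get_image("wrist")
for n,i in zip("abc",(a,b,c)): cv2.imwrite(f"pics/{n}.png",i)
cv2.imwrite("pics/ab.png",cv2.resize(np.hstack([a,b]),(800,300)))
for n in("scene","side","wrist"): print(n,{k:np.round(v,3).tolist() for k,v in optics.calibration(n).items()})
E
```

```text
pics
{'clock': 0.0, 'joints': [-0.103, 0.435, 0.025, 1.574, -0.012, 1.134, -0.075], 'dq': [0.001, 0.002, 0.001, -0.0, -0.0, -0.001, 0.0], 'joint_efforts': [0.0, -66.785, 0.985, -31.446, -0.061, 0.043, 0.0], 'position': [0.625, -0.0, 0.245], 'ee_rot': [-2.221, -2.221, 0.002], 'force': [0.09, -1.383, -0.643], 'ft_torque': [-0.033, -0.033, 0.002], 'gripper_force': 0.0, 'width': 0.998} 0.019
scene {'camera_matrix': [[457.224, 0.0, 284.567], [0.0, 457.224, 216.266], [0.0, 0.0, 1.0]], 'D': [-0.021, 0.0, 0.0, 0.0, 0.0], 'rvec': [2.211, -1.038, 0.399], 'tvec': [-0.41, 0.378, 0.669]}
side {'camera_matrix': [[535.853, 0.0, 275.651], [0.0, 535.853, 212.749], [0.0, 0.0, 1.0]], 'D': [-0.008, 0.0, 0.0, 0.0, 0.0], 'rvec': [0.923, -2.692, 0.81], 'tvec': [0.394, 0.383, 0.736]}
wrist {'camera_matrix': [[292.346, 0.0, 285.25], [0.0, 292.346, 215.626], [0.0, 0.0, 1.0]], 'D': [-0.006, 0.0, 0.0, 0.0, 0.0], 'rvec': [-2.856, -0.0, 0.003], 'tvec': [-0.624, -0.036, 0.392]}
```

View pics/a.png

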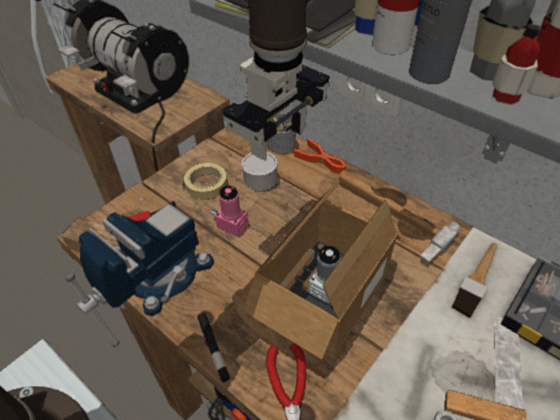

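View pics/b.png

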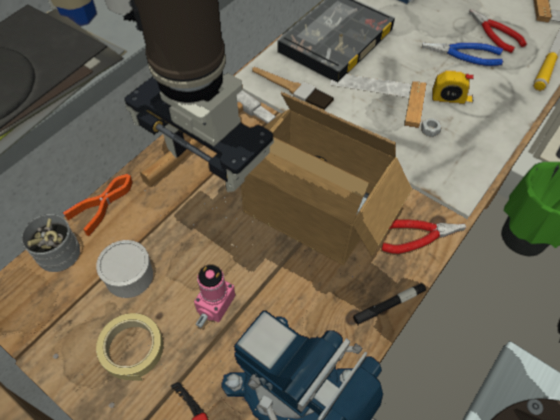

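View pics/c.png

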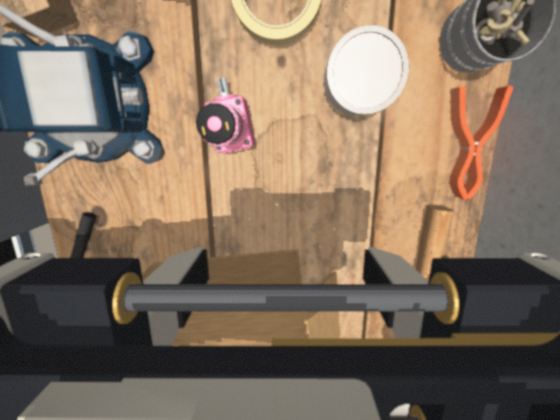

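Scene view: carton around (325,270), with a grey/black motor inside at (326,262). A pink look-alike stands on the bench at (231,212) in scene and (212,290) in side. Side view shows the carton around (330,190), its motor hidden behind a flap. The grey one in the carton fits the description (grey can, black cap, in the cradle); I'll confirm it in a crop.

```bash
python3 - <<'E'
import cv2,numpy as np
a=cv2.imread("pics/a.png")[165:375,235:405];b=cv2.imread("pics/b.png")[80:270,225:425]
A=cv2.resize(a,None,fx=2.35,fy=2.35,interpolation=cv2.INTER_CUBIC);B=cv2.resize(b,None,fx=2,fy=2,interpolation=cv2.INTER_CUBIC)
o=np.zeros((500,800,3),np.uint8);o[:A.shape[0],:A.shape[1]]=A[:500,:400];o[:B.shape[0],400:400+B.shape[1]]=B[:500,:400]
cv2.imwrite("pics/d.png",o);print(A.shape,B.shape)
E
```

```text
(494, 400, 3) (380, 400, 3)
```

View pics/d.png

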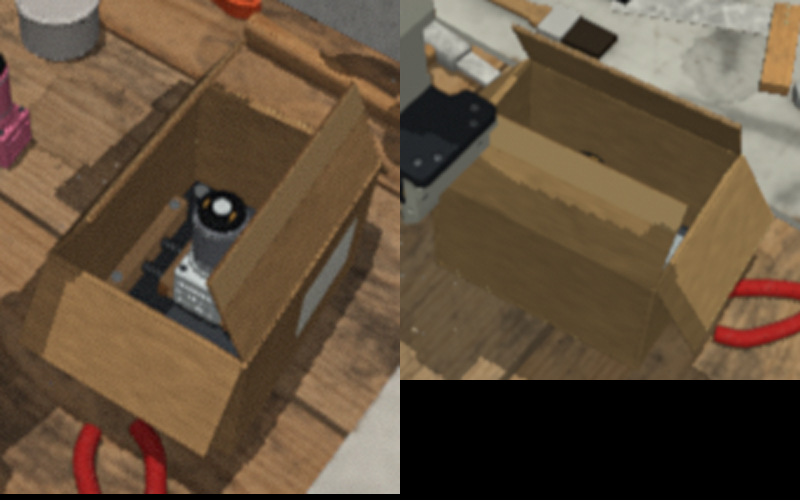

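The grey motor in the carton is confirmed: black cap at crop (222,207), i.e. scene (329.5,253). The side crop shows only the tip of its cap, at (593,153). Next I cast the rim corners and the cap.

```bash
cat > h.py <<'E'
import cv2,numpy as np
from cell import sensors, optics, arm
def ray(cal,p):
    R=cv2.Rodrigues(np.array(cal["rvec"],float))[0];t=np.array(cal["tvec"],float).ravel()
    u=cv2.undistortPoints(np.array([[p]],float),np.array(cal["camera_matrix"],float),np.array(cal["D"],float))[0,0]
    return -R.T@t, R.T@np.array([u[0],u[1],1])
def plane(cal,p,z):
    c,d=ray(cal,p);return c+d*(z-c[2])/d[2]
def tri(r1,r2):
    (a,d),(b,e)=r1,r2
    s=np.linalg.lstsq(np.stack([d,-e],1),b-a,rcond=None)[0]
    p,q=a+d*s[0],b+e*s[1];return (p+q)/2,np.linalg.norm(p-q)
E
python3 - <<'E'
from h import *
np.set_printoptions(precision=4,suppress=True)
S=optics.calibration("scene");D=optics.calibration("side")
print("cams",ray(S,(280,210)),ray(D,(280,210)))
f=lambda x,y:(235+x/2.35,165+y/2.35)
g=lambda x,y:(225+(x-400)/2,80+y/2)
for n,p in dict(nr=(243,358),nl=(60,252),fr=(380,165)).items(): print("scene",n,plane(S,f(*p),.131))
for n,p in dict(nl=(663,290),nr=(740,155),fr=(525,62)).items(): print("side",n,plane(D,g(*p),.131))
print("side bottom nl",plane(D,g(640,365),0))
print("tri nr",tri(ray(S,f(243,358)),ray(D,g(740,155))))
print("cap",plane(S,f(222,207),.130), tri(ray(S,f(222,207)),ray(D,g(593,156))))
print("rflap top: near",tri(ray(S,f(213,280)),ray(D,g(740,125))),"far",tri(ray(S,f(352,85)),ray(D,g(515,27))))
print("lflap side top", [tri(ray(S,f(243,45)),ray(D,g(490,120)))])
E
```

```text
cams (array([ 0.1317, -0.4257,  0.7485]), array([ 0.518 ,  0.446 , -0.7301])) (array([0.2613, 0.311 , 0.8236]), array([ 0.3308, -0.4454, -0.832 ]))
scene nr [ 0.4555 -0.2612  0.131 ]
scene nl [ 0.4423 -0.1142  0.131 ]
scene fr [ 0.6545 -0.246   0.131 ]
side nl [ 0.4278 -0.1098  0.131 ]
side nr [ 0.4497 -0.2608  0.131 ]
side fr [ 0.6545 -0.2351  0.131 ]
side bottom nl [ 0.433  -0.1125  0.    ]
tri nr (array([ 0.452 , -0.2612,  0.1322]), np.float64(0.005243618786833014))
cap [ 0.5474 -0.1777  0.13  ] (array([ 0.5431, -0.1804,  0.1367]), np.float64(0.000241654189378652))
rflap top: near (array([ 0.4498, -0.2334,  0.1973]), np.float64(0.0057706321064269735)) far (array([ 0.6496, -0.2112,  0.1962]), np.float64(0.003246929317843907))
lflap side top [(array([ 0.6178, -0.1277,  0.1955]), np.float64(0.028508083416051974))]
```

Measured: carton centre about (0.548,-0.173), yaw about 0.105 rad, rim width 150 mm (155 expected). The right flap's top is at z=0.196, so its angle is about 1.07 (given: 0.9 to 1.2). Cap at (0.545,-0.178,0.134). All consistent, so I push the right flap first.

>>> {"fn": "arm_command", "kwargs": {"deltas": [0, 0, 0.02, -0.02, -0.04, 0, 0, 0, 0, 0.04, -0.04, -0.085, 0, 0, 0, 0, 0.067, -0.06, -0.13, 0, 0, 0, 0, 0.067, -0.077, -0.173, 0, 0, 0, 0, 0.067, -0.077, -0.173, -0.03, 0, 0, 0, 0.067, -0.077, -0.173, -0.06, 0, 0, 0, 0.067, -0.077, -0.173, -0.074, 0, 0, 0, 0.067, -0.077, -0.173, -0.074, 0, 0, 0, 0.067, -0.075, -0.193, -0.074, 0, 0, 0, 0.067, -0.073, -0.214, -0.074, 0, 0, 0, 0.067, -0.071, -0.235, -0.074, 0, 0, 0, 0.067, -0.068, -0.257, -0.074, 0, 0, 0, 0.067, -0.066, -0.279, -0.074, 0, 0, 0, 0.067, -0.064, -0.3, -0.074, 0, 0, 0, 0.067, -0.064, -0.3, -0.09, 0, 0, 0, 0.067, -0.064, -0.3, -0.11, 0, 0, 0, 0.067, -0.064, -0.3, -0.11, 0, 0, 0, 0.067, -0.064, -0.3, -0.074, 0, 0, 0, 0.067, -0.064, -0.3, -0.04, 0, 0, 0, 0.067, -0.064, -0.3, -0.04, 0]}}

```text
clock: 2.15
position: [0.5638, -0.3013, 0.2119]
ee_rot: [2.096, 2.329, 0.005]
force: [-0.7, -1.5, 0.4]
width: 0.005
gripper_force: 0.0
```

>>> {"fn": "arm_command", "kwargs": {"deltas": [0, 0, 0, -0.003, 0.035, 0, 0, 0, 0, 0, -0.007, 0.075, 0, 0, 0, 0, 0, -0.011, 0.11, 0, 0, 0, 0, 0, -0.013, 0.127, -0.01, 0, 0, 0, 0, -0.013, 0.127, -0.034, 0, 0, 0, 0, -0.013, 0.127, -0.034, 0, 0, 0, 0, -0.015, 0.147, -0.034, 0, 0, 0, 0, -0.017, 0.168, -0.034, 0, 0, 0, 0, -0.019, 0.189, -0.034, 0, 0, 0, 0, -0.022, 0.211, -0.034, 0, 0, 0, 0, -0.024, 0.233, -0.034, 0, 0, 0, 0, -0.027, 0.256, -0.034, 0, 0, 0, 0, -0.027, 0.256, -0.05, 0, 0, 0, 0, -0.027, 0.256, -0.07, 0, 0, 0, 0, -0.027, 0.256, -0.07, 0, 0, 0, 0, -0.027, 0.256, -0.03, 0, 0, 0, 0, -0.027, 0.256, 0.01, 30, 0, 0, 0, -0.027, 0.226, 0.04, 60, 0, 0, 0, -0.027, 0.196, 0.05, 91, 0, 0, 0, -0.027, 0.196, 0.05, 91]}}

```text
clock: 4.15
position: [0.5346, -0.1099, 0.2593]
ee_rot: [2.106, 2.324, 0.001]
force: [0.2, -1.2, 0.1]
width: 0.304
gripper_force: 0.0
```

```bash
python3 - <<'E'
from h import *
s=sensors.observe();print(s["position"],s["clock"],ray(optics.calibration("wrist"),(280,210)))
a=optics.get_image("scene");b=optics.get_image("side");c=optics.get_image("wrist")
for n,i in zip("efg",(a,b,c)): cv2.imwrite(f"pics/{n}.png",i)
A=cv2.resize(a[165:375,205:435],(400,365),interpolation=cv2.INTER_CUBIC);B=cv2.resize(b[70:280,215:445],(400,365),interpolation=cv2.INTER_CUBIC)
cv2.imwrite("pics/h.png",np.hstack([A,B]))
E
```

```text
[ 0.53459412 -0.10985526  0.25934565] 4.15 (array([ 0.52615521, -0.03358581,  0.3992764 ]), array([ 0.01136694, -0.26656106, -0.96411039]))
```

View pics/h.png

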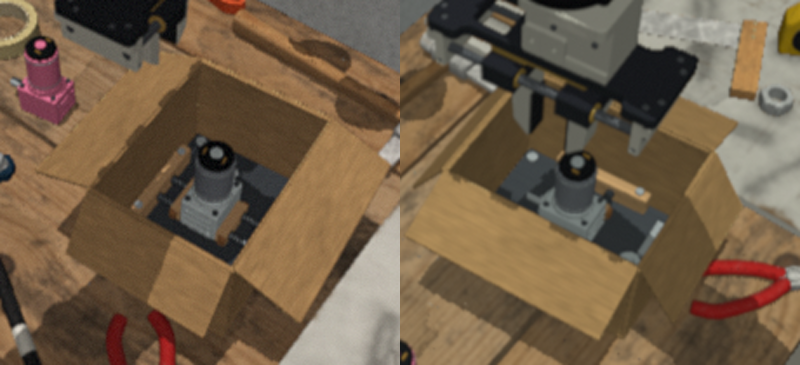

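View pics/g.png

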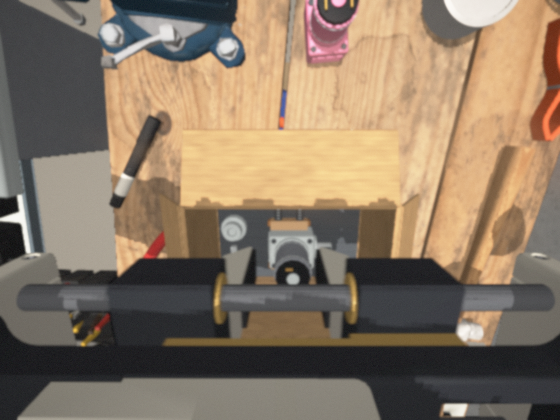

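Both flaps are folded well outward. The cap's boss is at h-crop (216,155) in scene, (577,161) in side, and (291,277) in the wrist view. In the wrist view the left hinge line runs level (rows 206 to 208), so the tool yaw matches the carton.

```bash
python3 - <<'E'
from h import *
np.set_printoptions(precision=4,suppress=True)
S,D,W=[optics.calibration(n) for n in("scene","side","wrist")]
ps=(205+216*.575,165+155*.575);pd=(215+177*.575,70+161*.575);pw=(291,277)
rs=[ray(S,ps),ray(D,pd),ray(W,pw)]
for i,j in((0,1),(0,2),(1,2)): print(tri(rs[i],rs[j]))
# gearbox top corners / rim hinge in wrist
for p in((182,205),(400,208)): print(plane(W,p,.131))
s=sensors.observe();print(s["position"],s["ee_rot"],s["clock"])
E
```

```text
(array([ 0.5489, -0.1764,  0.1244]), np.float64(0.00022907704293172358))
(array([ 0.5482, -0.175 ,  0.1227]), np.float64(0.003963494645706102))
(array([ 0.5454, -0.169 ,  0.1334]), np.float64(0.0019900888228119675))
[ 0.4361 -0.1055  0.131 ]
[ 0.6399 -0.087   0.131 ]
[ 0.5338 -0.1041  0.2563] [-2.1026 -2.334  -0.0004] 4.3
```

>>> {"fn": "arm_command", "kwargs": {"deltas": [0, 0, 0, 0.004, -0.02, 0, 91, 0, 0, 0, 0.009, -0.05, 0, 91, 0, 0, 0, 0.013, -0.07, 0, 91, 0, 0, 0, 0.013, -0.07, 0, 91, 0, 0, 0, 0.013, -0.07, -0.02, 91, 0, 0, 0, 0.013, -0.07, -0.04, 91, 0, 0, 0, 0.013, -0.07, -0.065, 91, 0, 0, 0, 0.013, -0.07, -0.09, 91, 0, 0, 0, 0.013, -0.07, -0.11, 91, 0, 0, 0, 0.013, -0.07, -0.13, 91, 0, 0, 0, 0.013, -0.07, -0.149, 91, 0, 0, 0, 0.013, -0.07, -0.149, 91], "force": 55}}

```text
clock: 5.5
position: [0.5453, -0.1717, 0.1042]
ee_rot: [-2.096, -2.333, 0.003]
force: [0.1, 0.5, -0.4]
width: 0.994
gripper_force: 0.0
```

```bash
python3 - <<'E'
from h import *
np.set_printoptions(precision=4,suppress=True)
s=sensors.observe();print(s["position"],s["force"],s["width"])
a=optics.get_image("scene");b=optics.get_image("side")
A=cv2.resize(a[165:375,205:435],(400,365),interpolation=cv2.INTER_CUBIC);B=cv2.resize(b[70:280,215:445],(400,365),interpolation=cv2.INTER_CUBIC)
cv2.imwrite("pics/i.png",np.hstack([A,B]))
E
```

```text
[ 0.5453 -0.1717  0.1042] [ 0.07    0.4511 -0.4321] 0.9944942042187925
```

View pics/i.png

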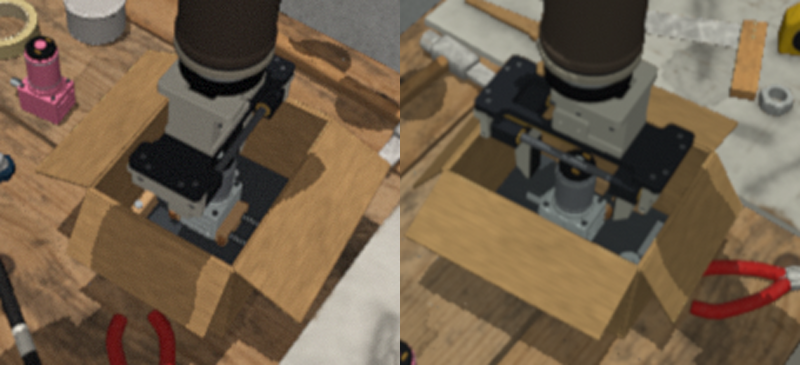

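The fingers straddle the can, clear of the carton (side crop, can at (577,190)). Closing.

>>> {"fn": "arm_command", "kwargs": {"deltas": [0, 0, 0, 0.001, -0.002, 0.002, 70, 0, 0, 0, 0.001, -0.002, 0.002, 45, 0, 0, 0, 0.001, -0.002, 0.002, 30, 0, 0, 0, 0.001, -0.002, 0.002, 30, 0, 0, 0, 0.001, -0.002, 0.002, 30, 0, 0, 0, 0.001, -0.002, 0.002, 30, 0, 0, 0, 0.001, -0.002, 0.002, 30, 0, 0, 0, 0.001, -0.002, 0.002, 30, 0, 0, 0, 0.001, -0.002, 0.002, 30, 0, 0, 0, 0.001, -0.002, 0.002, 30], "force": 55}}

```text
clock: 6.6
position: [0.5487, -0.1759, 0.1089]
ee_rot: [2.101, 2.335, 0.001]
force: [5.3, 0.4, -2.7]
width: 0.428
gripper_force: 55.0
```

>>> {"fn": "arm_command", "kwargs": {"deltas": [-0.0027, 0.0255, 0, 0.0032, 0.0003, 0.0003, 30, -0.0054, 0.0519, 0, 0.0064, 0.0007, 0.0004, 30, -0.0081, 0.0774, 0, 0.0096, 0.001, 0.0004, 30, -0.0081, 0.0774, 0, 0.0096, 0.001, 0.0006, 30, -0.0049, 0.0464, 0, 0.0058, 0.0006, 0.0011, 30, -0.0016, 0.0155, 0, 0.0019, 0.0002, 0.0017, 30, 0.0016, -0.0155, 0, -0.0019, -0.0002, 0.002, 30, 0.0049, -0.0464, 0, -0.0058, -0.0006, 0.0023, 30, 0.0081, -0.0774, 0, -0.0096, -0.001, 0.0024, 30, 0.0081, -0.0774, 0, -0.0096, -0.001, 0.0024, 30, 0.0049, -0.0464, 0, -0.0058, -0.0006, 0.0031, 30, 0.0016, -0.0155, 0, -0.0019, -0.0002, 0.0037, 30, -0.0016, 0.0155, 0, 0.0019, 0.0002, 0.004, 30, -0.0049, 0.0464, 0, 0.0058, 0.0006, 0.0043, 30, -0.0081, 0.0774, 0, 0.0096, 0.001, 0.0044, 30, -0.0081, 0.0774, 0, 0.0096, 0.001, 0.0044, 30, -0.006, 0.0581, 0, 0.0072, 0.0007, 0.0047, 30, -0.004, 0.0387, 0, 0.0048, 0.0005, 0.0049, 30, -0.002, 0.0194, 0, 0.0024, 0.0002, 0.005, 30, 0, 0, 0, 0, 0, 0.005, 30]}}

```text
clock: 8.6
position: [0.547, -0.176, 0.113]
ee_rot: [2.102, 2.335, 0.001]
force: [4.4, -0.2, -12.1]
width: 0.428
gripper_force: 55.0
```

```bash
python3 - <<'E'
from h import *
np.set_printoptions(precision=4,suppress=True)
s=sensors.observe();print(s["position"],s["force"],s["ft_torque"],s["width"])
a=optics.get_image("scene");b=optics.get_image("side")
cv2.imwrite("pics/s1a.png",a);cv2.imwrite("pics/s1b.png",b)
E
```

```text
[ 0.547 -0.176  0.113] [  4.4465  -0.2049 -12.1056] [-0.155  -0.7479 -0.0721] 0.4281349487702056
```

>>> {"fn": "arm_command", "kwargs": {"deltas": [-0.004, 0.0387, 0, 0.005, 0.0005, 0.0004, 30, -0.0081, 0.0774, 0, 0.01, 0.001, 0.0005, 30, -0.0081, 0.0774, 0, 0.01, 0.001, 0.0006, 30, -0.004, 0.0387, 0, 0.005, 0.0005, 0.0014, 30, 0, 0, 0, 0, 0, 0.002, 30, 0.004, -0.0387, 0, -0.005, -0.0005, 0.0024, 30, 0.0081, -0.0774, 0, -0.01, -0.001, 0.0024, 30, 0.0081, -0.0774, 0, -0.01, -0.001, 0.0024, 30, 0.004, -0.0387, 0, -0.005, -0.0005, 0.0032, 30, 0, 0, 0, 0, 0, 0.004, 30, -0.004, 0.0387, 0, 0.005, 0.0005, 0.0043, 30, -0.0081, 0.0774, 0, 0.01, 0.001, 0.0044, 30, -0.0081, 0.0774, 0, 0.01, 0.001, 0.0044, 30, -0.004, 0.0387, 0, 0.005, 0.0005, 0.0052, 30, 0, 0, 0, 0, 0, 0.006, 30, 0.004, -0.0387, 0, -0.005, -0.0005, 0.0062, 30, 0.0081, -0.0774, 0, -0.01, -0.001, 0.0062, 30, 0.0081, -0.0774, 0, -0.01, -0.001, 0.0062, 30, 0.004, -0.0387, 0, -0.005, -0.0005, 0.0066, 30, 0, 0, 0, 0, 0, 0.0066, 30]}}

```text
clock: 10.7
position: [0.5464, -0.1762, 0.1203]
ee_rot: [-2.1, -2.33, 0.008]
force: [-3.5, -0.3, -15.4]
width: 0.424
gripper_force: 55.0
```

```bash
python3 - <<'E'
from h import *
np.set_printoptions(precision=4,suppress=True)
s=sensors.observe();print(s["position"],s["force"],s["ft_torque"],s["width"])
a=optics.get_image("scene");b=optics.get_image("side")
cv2.imwrite("pics/s2a.png",a);cv2.imwrite("pics/s2b.png",b)
E
```

```text
[ 0.5464 -0.1762  0.1203] [ -3.5458  -0.2713 -15.3969] [-0.0337  0.6985 -0.0737] 0.4240043253413323
```

>>> {"fn": "arm_command", "kwargs": {"deltas": [-0.004, 0.0387, 0, 0.0055, 0.0005, 0.0004, 30, -0.0081, 0.0774, 0, 0.011, 0.001, 0.0005, 30, -0.0081, 0.0774, 0, 0.011, 0.001, 0.0006, 30, -0.004, 0.0387, 0, 0.0055, 0.0005, 0.0014, 30, 0, 0, 0, 0, 0, 0.002, 30, 0.004, -0.0387, 0, -0.0055, -0.0005, 0.0024, 30, 0.0081, -0.0774, 0, -0.011, -0.001, 0.0024, 30, 0.0081, -0.0774, 0, -0.011, -0.001, 0.0024, 30, 0.004, -0.0387, 0, -0.0055, -0.0005, 0.0032, 30, 0, 0, 0, 0, 0, 0.004, 30, -0.004, 0.0387, 0, 0.0055, 0.0005, 0.0043, 30, -0.0081, 0.0774, 0, 0.011, 0.001, 0.0044, 30, -0.0081, 0.0774, 0, 0.011, 0.001, 0.0044, 30, -0.004, 0.0387, 0, 0.0055, 0.0005, 0.0052, 30, 0, 0, 0, 0, 0, 0.006, 30, 0.004, -0.0387, 0, -0.0055, -0.0005, 0.0062, 30, 0.0081, -0.0774, 0, -0.011, -0.001, 0.0062, 30, 0.0081, -0.0774, 0, -0.011, -0.001, 0.0062, 30, 0.004, -0.0387, 0, -0.0055, -0.0005, 0.0066, 30, 0, 0, 0, 0, 0, 0.0066, 30]}}

```text
clock: 12.8
position: [0.5484, -0.1757, 0.1278]
ee_rot: [-2.1, -2.333, 0.005]
force: [-1.4, 2.4, -8.0]
width: 0.424
gripper_force: 55.0
```

```bash
python3 - <<'E'
from h import *
np.set_printoptions(precision=4,suppress=True)
s=sensors.observe();print(s["position"],s["force"],s["ft_torque"],s["width"])
a=optics.get_image("scene");b=optics.get_image("side")
b0=cv2.imread("pics/s1b.png")
f=lambda b:cv2.resize(b[90:240,230:380],(400,400),interpolation=cv2.INTER_CUBIC)
cv2.imwrite("pics/j.png",np.hstack([f(b0),f(b)]))
E
```

```text
[ 0.5484 -0.1757  0.1278] [-1.4206  2.3785 -7.9909] [ 0.638   0.2792 -0.0253] 0.42445726738585654
```

View pics/j.png

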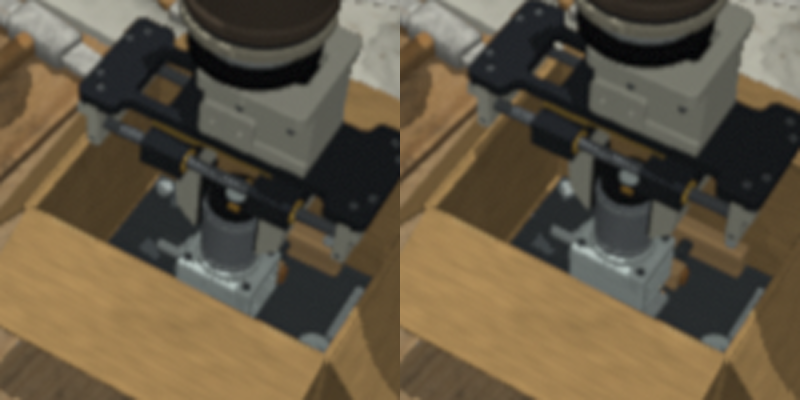

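The cradle features have not moved between the two crops (disc at (315,340) and (715,340)), and the motor has risen. It is almost free, with Fz at −8 N against a 6.4 N weight. One more swing each way, then ease it up.

>>> {"fn": "arm_command", "kwargs": {"deltas": [-0.004, 0.0387, 0, 0.006, 0.0006, 0.0004, 30, -0.0081, 0.0774, 0, 0.012, 0.0012, 0.0006, 30, -0.004, 0.0387, 0, 0.006, 0.0006, 0.0014, 30, 0, 0, 0, 0, 0, 0.002, 30, 0.004, -0.0387, 0, -0.006, -0.0006, 0.0024, 30, 0.0081, -0.0774, 0, -0.012, -0.0012, 0.0026, 30, 0.004, -0.0387, 0, -0.006, -0.0006, 0.0034, 30, 0, 0, 0, 0, 0, 0.004, 30, 0, 0, 0, 0, 0, 0.006, 30, 0, 0, 0, 0, 0, 0.008, 30, 0, 0, 0, 0, 0, 0.011, 30, 0, 0, 0, 0, 0, 0.014, 30, 0, 0, 0, 0, 0, 0.017, 30, 0, 0, 0, 0, 0, 0.02, 30, 0, 0, 0, 0, 0, 0.023, 30, 0, 0, 0, 0, 0, 0.026, 30, 0, 0, 0, 0, 0, 0.026, 30, 0, 0, 0, 0, 0, 0.026, 30, 0, 0, 0, 0, 0, 0.026, 30, 0, 0, 0, 0, 0, 0.026, 30]}}

```text
clock: 14.9
position: [0.5479, -0.176, 0.1527]
ee_rot: [-2.101, -2.335, 0.0]
force: [-0.1, 0.3, -7.1]
width: 0.425
gripper_force: 55.0
```

```bash
python3 - <<'E'
from h import *
np.set_printoptions(precision=4,suppress=True)
s=sensors.observe();print(s["position"],s["ee_rot"],s["force"],s["ft_torque"],s["width"],s["clock"])
a=optics.get_image("scene");b=optics.get_image("side")
f=lambda b:cv2.resize(b,(400,400),interpolation=cv2.INTER_CUBIC)
cv2.imwrite("pics/k.png",np.hstack([f(a[180:350,250:420]),f(b[90:240,230:380])]))
E
```

```text
[ 0.5479 -0.176   0.1527] [-2.1014 -2.3349  0.0003] [-0.1165  0.2853 -7.1457] [-0.0452  0.0378 -0.0063] 0.42485169995411143 14.9
```

View pics/k.png

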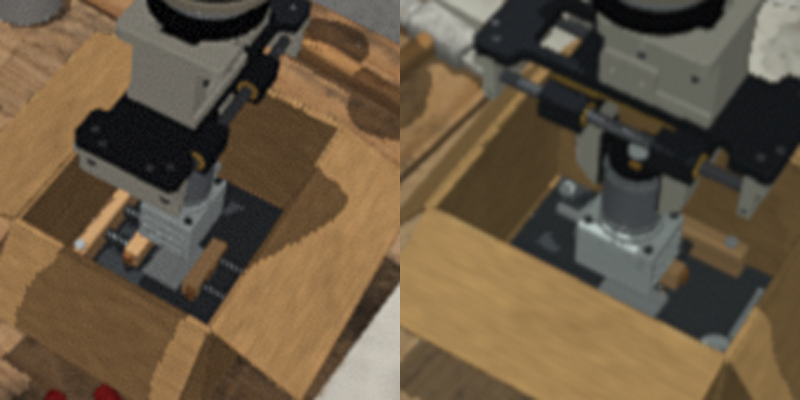

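The motor hangs upright with the plinth visible beneath it in both views. The cheeks are empty and the cradle is down. The force is weight only (−7 N, moments near zero), so I hand in.

```bash
python3 -c "
from cell import arm
print(arm.sign_off())"
```

```text
the job is handed in; nothing more can be done
None
```

The job is handed in at about 15 s: both flaps are folded well outward, the motor was rocked free, and it is held at rest and upright with its underside an estimated 2 cm above the cradle's highest parts, while the cradle stayed down in the carton.

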